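# Slide the tall vase into the drying pen

## Robot

A 7-joint arm with a two-finger parallel gripper is mounted at the origin on the work surface. World frame = base frame: x ahead of the robot, y to its left, z up, the work surface at z = 0. Lengths are in mm, angles in degrees, forces in N, time in s.
With the tool pointing down it reaches from about 425 to 800 mm from the base axis. Payload 8.3 kg.
Tool frame: the origin (TCP) lies midway between the tips of the shut fingers; the grasp point (between the pads) lies 19 mm behind it; y points along the fingers, x is the direction in which the jaws open and shut, and the axes are right-handed (so a half turn about y gives the same grasp; the last joint's range is limited). The gripper opens to 85 mm and grips with 20 to 120 N. Pads are 22 mm wide; open, the fingers measure 114 mm over their backs; the gripper's body (76 mm by 85 mm) begins 54 mm behind the grasp point. The pads swing forward as they close: fully open they stand 13 mm farther back than shut.
Start: joints at [73.516, 21.967, 0.94, 78.501, -0.361, 79.538, -2.664], TCP at [139.361, -609.245, 195.879] pointing down, gripper open.
Joint ranges: [-169.22, 169.22], [-14.56, 117.87], [-87.37, 89.26], [10.42, 133.3], [-82.24, 262.24], [0.94, 117.77], [-172.7, 172.7]. Speed limits (degrees/s): [136.94, 136.94, 172.46, 172.46, 180, 180, 180].

## Interface

Orientations are given as [roll, pitch, yaw] about the fixed x, y, z axes, in that order (R = Rz(yaw) Ry(pitch) Rx(roll)).
In Python, from bench import sense, capture, hand_in gives the robot as it stands.
- The arm moves only by the tool arm_command, never from a script. Its argument "series" is a list of rows, each a list of 7 numbers: the turn, a rotation vector about the tool's x, y, z in rad, then the shift along the tool's x, y, z in cm, then the opening, from 0 (shut) to 1 (fully open). In form: [[wx, wy, wz, tx, ty, tz, grip], ...]. A call has 1 to 20 rows; each row shifts and turns the commanded pose from where the row before left it, along the tool's axes as they then stand; what a row does not reach is not made up. A row lasts 1/10 s, in which the tool goes at most 50 mm and 8.59 degrees, less where a joint would pass 70% of its speed; a pose out of reach is approached as far as the arm can. A call is refused whole if a number of a shift passes 5 or a number of a turn 0.15, either way. A call with a gripper value outside its range is refused whole. The fingers move at their own pace and stop on an object; the grip force is fixed at half the most. Time passes only in rows, so rows that do not move let the fingers close. It gives the time, the measured TCP pose, the force and the opening at its end, in the units of the state.
- sense(): the state, without advancing time (a new reading comes with each control period).
- capture(name): name is "side" or "top" or "wrist"; returns a dict with "pixels" (400x640x3 uint8, blue, green, red), "K" (3x3 intrinsics, pixels), "dist" ([k1, k2, p1, p2, k3] as OpenCV has them; the pictures are not rectified), "R" (3x3) and "t" (3): a world point X has camera coordinates R X + t. Camera axes: x right, y down, z forward; pixel columns grow to the right and rows downward; lengths in mm; the calibration is good to about 2 mm. A picture is of the moment at which its call begins. There is no depth.
- hand_in(): hands the job in, once; it reports no verdict.
The state is a dict: "t": time; "qpos": joint angles; "dq": joint speeds; "tau": joint torques, N m; "tool_pos": TCP position; "eef_rot": TCP orientation; "force": force on the tool from outside, world axes, zero at the start; "moment": the same for the moment, N m; "gripper_width": opening from 0.0 (shut) to 1.0 (fully open).
Only numpy, scipy, OpenCV 4.12 (cv2) and the standard library are available. Lean on these libraries where they do the work, as an engineer would, in place of code of your own. Each camera call takes 0.05 s, during which the arm holds its last target.

## Task

Push the tall bottle vase across the table into the open side of the low wooden drying pen, until its foot is at the back batten (a gap of up to a centimetre is fine), and leave it standing there. The clay is still soft: push slowly, gently and low down with the fingertips or the outside of the fingers, so that it slides upright without rocking, and do not grip it or lift it off the table. Leave the three small pots where they stand.

Things in the scene. Friction and masses are not known exactly. Their poses are not given: they have to be found in the camera images.
- vase: tall unglazed clay bottle vase standing on the table, 220 mm high, about 450 g. Lowest 50 mm: an upright cylinder of 64 mm diameter; above it tapers to 42 mm diameter at 115 mm and a slim neck of 25 mm from 145 to 195 mm, lip 34 mm. Pushed higher than about 40 mm up it may rock or tip. Origin: centre of its underside, on the table; z up its axis
- pen: fixed U of dark wooden battens 20 mm wide, 22 mm high, pale paper floor (no step). Inside 140 mm wide (its x: side battens at +-70 mm) and 150 mm deep (its y), open on its +y side, which faces roughly to +y of the world. Origin: at table height, middle of the back batten's inner face, so the mouth is at y = 150 mm and the vase belongs at y 32 to 42 mm, in the pen's own axes; z up
- pot_plain: small open terracotta pot, 86 mm across the rim, 75 mm high; bystander. Origin: centre of its underside
- pot_glazed: small open dark brown glazed pot, 86 mm across the rim, 70 mm high; bystander. Origin: centre of its underside
- pot_buff: small open pale buff pot, 86 mm across the rim, 80 mm high; bystander. Origin: centre of its underside
There are look-alikes about, which are no part of the job. Of the things that look like the pen, take the one that is farthest from the robot's base at the start.

How it is judged:
By the outcome, as a careful person would: the job done as asked, in the order asked, and still so for the second after the job is handed in, with the robot touching nothing.
It also fails if it takes over 61 s, if anything falls off the work surface, if the arm or the gripper's body presses on something with over 40 N, if the wrist force passes 120 N, or if a joint passes its speed limit or range.

## Working session

There is one attempt and no reset: what is moved stays moved. The work goes in short steps, Python scripts to look and compute and a tool call to move; the robot and the scene stay as the last step left them, time stands still between calls to the robot, and variables do not carry over. Pictures are saved under pics/ and viewed, and the job is handed in when it is done.

Besides the shell and the picture viewer there is one more tool, called after "Emit:" as name(argument=value, ...) on one line, values as JSON. arm_command: Moves the arm, as the interface text tells. Its arguments: {"type":"object","properties":{"series":{"type":"array","items":{"type":"array","items":{"type":"number"}}}},"required":["series"]}

```bash
ls; mkdir -p pics; python3 - <<'E'
from bench import sense,capture
import cv2,numpy as np
print(sense())
for n in("side","top","wrist"):
    c=capture(n); cv2.imwrite(f"pics/{n}0.png",c["pixels"])
    R=np.array(c["R"]);print(n,np.array(c["K"]).tolist(),c["dist"],(-R.T@np.array(c["t"])).round(),R[2].round(2))
    np.savez(f"{n}0.npz",**{k:np.array(v) for k,v in c.items()})
E
```

```text
pics
{'t': 0.0, 'qpos': array([73.51599728, 22.01726631,  0.93799041, 78.56201489, -0.36268472,
       79.53926921, -2.66481386]), 'dq': array([-0.01209524, -0.00684013,  0.00992261, -0.02745302, -0.01531171,
       -0.05762318, -0.09199028]), 'tau': array([ 3.17583845e-04, -6.27589488e+01,  8.44754744e-01, -3.71822548e+01,
        1.68160832e-02,  1.42335761e-02,  3.72463694e-05]), 'tool_pos': array([ 139.23441691, -608.68990635,  194.85143114]), 'eef_rot': array([-90.0004866 ,   0.11578313, -77.11697163]), 'force': array([-0.17526765, -0.13735377, -0.90082568]), 'moment': array([ 0.06601705, -0.02358476,  0.0239711 ]), 'gripper_width': 1.0012311131282472}
side [[369.26762270249395, 0.0, 320.96635904096667], [0.0, 369.26762270249395, 203.7885819789152], [0.0, 0.0, 1.0]] [-0.07705353  0.          0.          0.          0.        ] [174. 274. 673.] [ 0.45 -0.46 -0.77]
top [[404.69026113398087, 0.0, 322.19218667312856], [0.0, 404.69026113398087, 201.7827059780521], [0.0, 0.0, 1.0]] [-0.05648148  0.          0.          0.          0.        ] [ 477.  -80. 1007.] [ 0.07 -0.   -1.  ]
wrist [[337.3433629083884, 0.0, 317.5577843223255], [0.0, 337.3433629083884, 208.04517256775748], [0.0, 0.0, 1.0]] [-0.07160041  0.          0.          0.          0.        ] [ 215. -592.  373.] [-0.3  -0.07 -0.95]
```

View pics/side0.png

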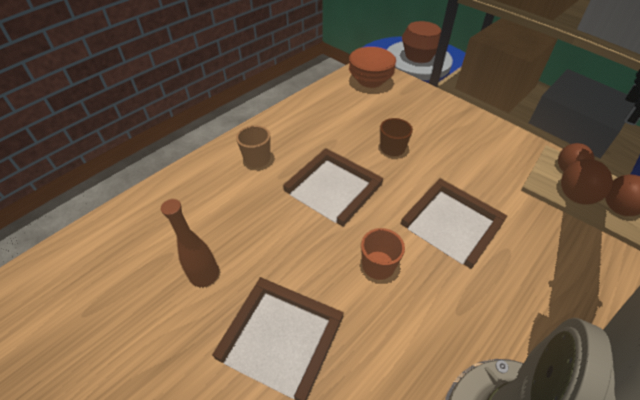

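View pics/top0.png

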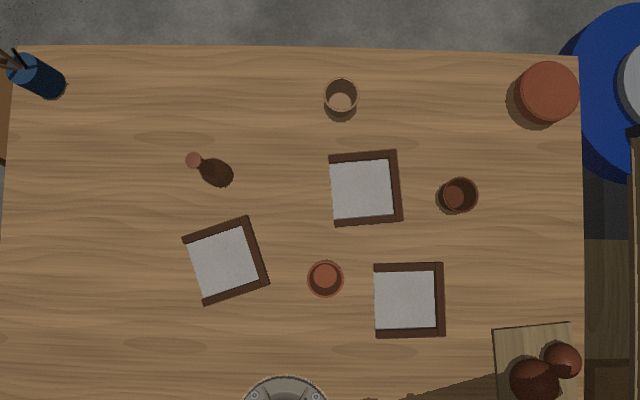

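View pics/wrist0.png

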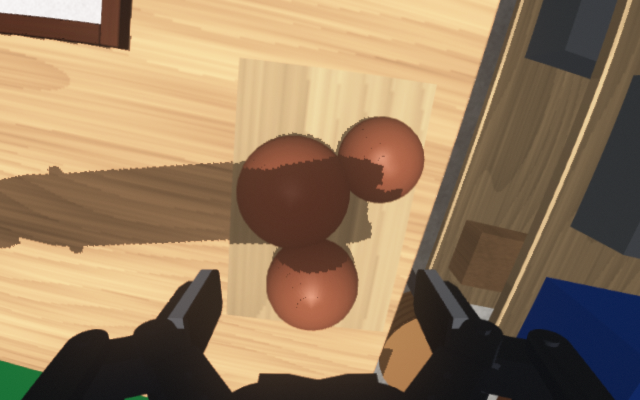

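```bash
cat > h.py <<'E'
import numpy as np,cv2
def load(n): return dict(np.load(n+".npz"))
def ray(c,p,z):
    u=cv2.undistortPoints(np.array(p,float).reshape(-1,1,2),c["K"],c["dist"]).reshape(-1,2)
    d=np.c_[u,np.ones(len(u))]@c["R"]; o=-c["R"].T@c["t"]
    return o+d*((z-o[2])/d[:,2:])
def proj(c,X):
    return cv2.projectPoints(np.array(X,float).reshape(-1,1,3),cv2.Rodrigues(c["R"])[0],c["t"],c["K"],c["dist"])[0].reshape(-1,2)
E
python3 - <<'E'
from h import *
t=load("top0");s=load("side0")
for c in(t,s): print(proj(c,[[0,0,0],[139,-609,195],[139,-609,0]]).round())
print(ray(t,[[220,173]],25).round(), ray(t,[[193,160]],220).round(), ray(s,[[203,272]],25).round(),ray(s,[[172,208]],220).round())
# papers
for n,c in(("t",t),("s",s)):
    hsv=cv2.cvtColor(c["pixels"],cv2.COLOR_BGR2HSV)
    m=((hsv[...,1]<40)&(hsv[...,2]>120)).astype(np.uint8)
    cs,_=cv2.findContours(m,0,2)
    for k in cs:
        if cv2.contourArea(k)>1500:
            b=cv2.boxPoints(cv2.minAreaRect(k)) if n=="t" else cv2.approxPolyDP(k,6,True).reshape(-1,2)
            print(n,cv2.contourArea(k),b.round().tolist(),ray(c,b,0)[:,:2].round(1).tolist())
im=cv2.resize(t["pixels"][60:240,130:450],None,fx=2.5,fy=2.5,interpolation=2); cv2.imwrite("pics/crop1.png",im)
im=cv2.resize(s["pixels"][100:300,140:400],None,fx=3,fy=3,interpolation=2); cv2.imwrite("pics/crop2.png",im)
E
```

```text
[[284. 423.]
 [578. 401.]
 [530. 369.]]
[[516. 434.]
 [617. 130.]
 [573. 190.]]
[[608. 170.  25.]] [[607. 175. 220.]] [[597. 180.  25.]] [[603. 178. 220.]]
t 3239.5 [[373.0, 272.0], [433.0, 270.0], [435.0, 326.0], [375.0, 328.0]] [[373.4, -209.9], [381.9, -360.3], [243.7, -367.4], [235.8, -217.8]]
t 3169.0 [[185.0, 244.0], [241.0, 225.0], [259.0, 279.0], [203.0, 297.0]] [[431.8, 256.8], [481.2, 119.4], [350.6, 71.0], [301.5, 207.3]]
t 3161.5 [[328.0, 164.0], [388.0, 158.0], [393.0, 213.0], [333.0, 218.0]] [[641.3, -95.4], [658.7, -245.4], [520.6, -259.4], [503.8, -110.7]]
s 5969.0 [[265, 294], [224, 362], [293, 397], [327, 320]] [[483.4, 117.8], [434.4, 255.6], [305.2, 208.6], [358.5, 70.5]]
s 3080.0 [[440, 192], [408, 228], [462, 263], [492, 221]] [[383.6, -357.2], [376.1, -212.5], [238.8, -217.9], [246.1, -366.1]]
s 2361.0 [[326, 161], [291, 194], [335, 221], [367, 182]] [[659.4, -240.0], [640.3, -97.4], [507.9, -111.9], [533.8, -257.0]]
s 1502.5 [[288, 85], [187, 134], [163, 156], [235, 125], [224, 125], [222, 116], [251, 116], [285, 97]] [[998.2, -413.1], [1022.7, -44.2], [990.6, 52.3], [954.6, -164.8], [978.2, -142.4], [1018.1, -163.8], [954.4, -224.1], [954.2, -360.4]]
```

View pics/crop1.png

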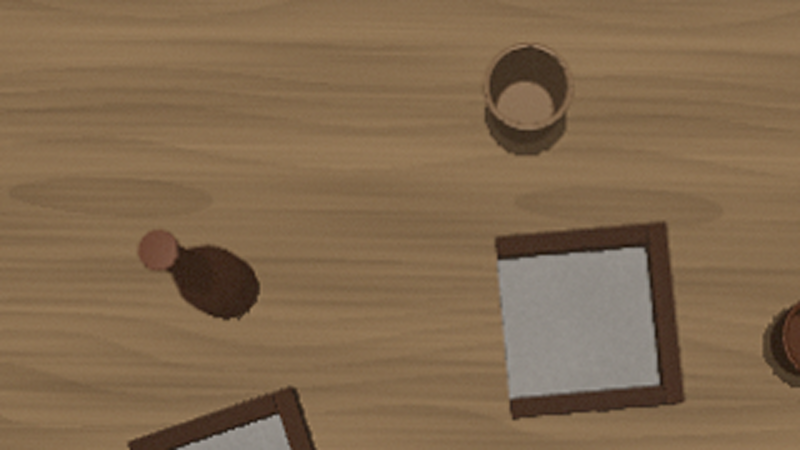

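View pics/crop2.png

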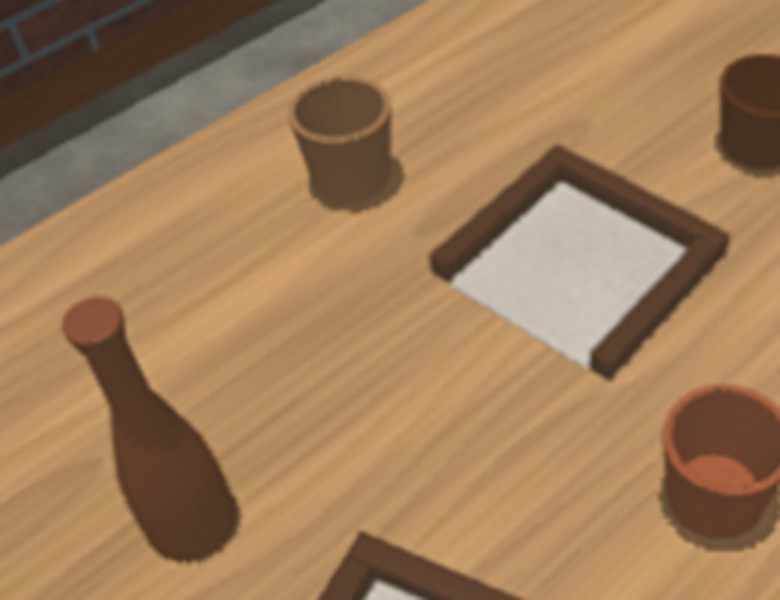

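```bash
python3 - <<'E'
from h import *
t=load("top0");s=load("side0")
for c,r in((t,(150,195,180,245)),(s,(195,295,155,225))):
    im=c["pixels"][r[0]:r[1],r[2]:r[3]]; hsv=cv2.cvtColor(im,cv2.COLOR_BGR2HSV)
    m=((hsv[...,0]<11)&(hsv[...,1]>90)).astype(np.uint8)
    b=((m>0)&(hsv[...,2]>115)).astype(np.uint8)
    k=max(cv2.findContours(b,0,2)[0],key=cv2.contourArea); (x,y),sz,_=cv2.fitEllipse(k)
    print("lip",x+r[2],y+r[0],sz,ray(c,[[x+r[2],y+r[0]]],220).round(1))
    m=((im[...,2]<95)).astype(np.uint8)|b
    k=max(cv2.findContours(m,0,2)[0],key=cv2.contourArea);p=k.reshape(-1,2)+[r[2],r[0]]
    print("area",cv2.contourArea(k),p.min(0),p.max(0))
    # foot: for candidates, silhouettes of foot circle
    for ctr in([605,176],):
        a=np.linspace(0,2*np.pi,60); C=np.c_[ctr[0]+32*np.cos(a),ctr[1]+32*np.sin(a),0*a]
        q=proj(c,C); print("pred foot",q.min(0).round(1),q.max(0).round(1))
    # outline points farthest from camera direction => foot far edge; raycast contour to z=0, points nearest to camera nadir
    w=ray(c,p,0)[:,:2]; o=(-c["R"].T@c["t"])[:2]; d=np.linalg.norm(w-o,axis=1); i=d.argmin(); u=(w[i]-o)/d[i]; print("near pt",w[i],"centre",w[i]+32*u)
for n,p in (("buff",(340,101)),("plain",(325,279)),("glaz",(457,196))): print(n,ray(t,[p],75).round())
E
```

```text
lip 196.15864372253418 160.38784503936768 (5.822804927825928, 12.27191162109375) [[606.  169.1 220. ]]
area 793.0 [192 154] [233 187]
pred foot [207.5 162.9] [232.8 188.2]
near pt [594.27435098 145.64926754] centre [609.07910162 174.01860589]
lip 170.2633237838745 206.82035732269287 (13.289796829223633, 18.465042114257812) [[607.6 178.5 220. ]]
area 1808.5 [161 200] [218 286]
pred foot [190.  260.9] [221.  288.3]
near pt [580.20525718 179.737557  ] centre [611.37138987 172.47999729]
buff [[ 778. -118.   75.]]
plain [[363. -92.  75.]]
glaz [[ 560. -395.   75.]]
```

Emit:
arm_command(series=[[0,0,0,0,-2,0,1],[0,0,0,0,-3,0,1],[0,0,0,0,-3,0,0.6],[0,0,0,0,-3,0,0.5],[0,0,0,0,-2,0,0.5]])

```text
t: 0.65
tool_pos: [139.4, -609.5, 328.1]
eef_rot: [-90.0, -0.1, -77.1]
force: [-0.6, -0.1, -0.4]
gripper_width: 0.515
```

Emit:
arm_command(series=[[0,-0.03,0,0,0,2,0.5],[0,-0.07,0,0,0,4.4,0.5],[0,-0.07,0,0,0,4.4,0.5],[0,-0.07,0,0,0,4.4,0.5],[0,-0.07,0,0,0,4.4,0.5],[0,-0.07,0,0,0,4.4,0.5],[0,-0.07,0,0,0,4.4,0.5],[0,-0.07,0,0,0,4.4,0.5],[0,-0.07,0,0,0,4.4,0.5],[0,-0.07,0,0,0,4.4,0.5],[0,-0.07,0,0,0,4.4,0.5],[0,-0.07,0,0,0,4.4,0.5],[0,-0.07,0,0,0,4.4,0.5],[0,-0.07,0,0,0,4.4,0.5],[0,-0.07,0,0,0,4.4,0.5],[0,-0.07,0,0,0,4.4,0.5],[0,-0.07,0,0,0,4.4,0.5],[0,-0.07,0,0,0,4.4,0.5],[0,-0.07,0,0,0,4.4,0.5],[0,-0.03,0,0,0,2,0.5]])

```text
t: 2.65
tool_pos: [648.7, -21.3, 324.5]
eef_rot: [-89.8, 0.1, -0.9]
force: [-0.3, 0.9, 0.1]
gripper_width: 0.498
```

Emit:
arm_command(series=[[0,0.04,0,-0.3,0,2,0.5],[0,0,0,-0.3,0,4,0.5],[0,0,0,-0.3,0,4,0.5],[0,0,0,-0.3,0,4,0.5],[0,0,0,-0.4,0,4,0.5],[0,0,0,-0.6,0,4,0.5],[0,0,0,-0.6,0,4,0.5],[0,0,0,-0.6,0,3,0.5],[0,0,0,-0.6,0,2,0.5],[-0.06,0,0,0,0,0,0.5],[-0.1,0,0,0,0,0,0.5],[-0.1,0,0,0,0,0,0.5],[-0.1,0,0,0,0,0,0.5],[-0.1,0,0,0,0,0,0.5],[-0.1,0,0,0,0,0,0.5],[-0.05,0,0,0,0,0,0.5],[0,0,0,0,0,0,0.5]])

```text
t: 4.35
tool_pos: [628.1, 270.2, 300.5]
eef_rot: [-114.9, 2.3, -4.8]
force: [0.4, -0.3, -0.2]
gripper_width: 0.501
```

```bash
python3 - <<'E'
from bench import sense
s=sense()
for k in("qpos","dq","tool_pos","eef_rot"):print(k,s[k].round(2))
E
```

```text
qpos [-43.14  48.48  25.02  31.12   2.54 117.46 -26.99]
dq [  3.32  -2.4  -13.67  -0.65   8.39   0.06  -3.59]
tool_pos [628.14 270.25 300.52]
eef_rot [-114.93    2.28   -4.77]
```

Emit:
arm_command(series=[[0,0,0,0,0,0,0.5],[0,0,0,0,0,0,0.5]])

```text
t: 4.55
tool_pos: [627.5, 272.3, 301.9]
eef_rot: [-114.4, 2.4, -4.5]
force: [-0.2, -0.0, -0.1]
gripper_width: 0.5
```

```bash
python3 - <<'E'
from bench import sense
s=sense()
for k in("qpos","dq","tool_pos","eef_rot"):print(k,s[k].round(2))
E
```

```text
qpos [-42.8   48.2   23.91  31.02   2.86 117.48 -27.11]
dq [ 0.4  -0.59 -0.5  -0.24 -0.67 -0.    0.35]
tool_pos [627.45 272.34 301.91]
eef_rot [-114.39    2.41   -4.51]
```

Emit:
arm_command(series=[[0,0,0,0,1.8,0.85,0.3],[0,0,0,0,3.2,1.45,0.3],[0,0,0,0,3.2,1.45,0.3],[0,0,0,0,3.2,1.45,0.3],[0,0,0,0,3.2,1.45,0.3],[0,0,0,0,3.2,1.45,0.3],[0,0,0,0,2.5,1.1,0.3],[0,0,0,0,0,0,0.3],[-0.05,0,0,0,0,0,0.3],[-0.05,0,0,0,0,0,0.3],[-0.05,0,0,0,0,0,0.3],[0,0,0,0,0,0,0.3]])

```text
t: 5.75
tool_pos: [617.9, 274.6, 79.2]
eef_rot: [-123.0, 2.4, -4.4]
force: [0.2, 1.1, -0.6]
gripper_width: 0.302
```

```bash
cat > st.py <<'E'
from bench import sense
from scipy.spatial.transform import Rotation as Ro
import numpy as np
s=sense()
for k in("t","qpos","dq","tool_pos","eef_rot","force"):print(k,np.round(s[k],2).tolist())
R=Ro.from_euler("xyz",s["eef_rot"],degrees=True).as_matrix()
print("tool axes x,y,z in world",R.T.round(3).tolist())
E
python3 st.py
```

```text
t 5.75
qpos [-49.61, 54.69, 23.74, 52.32, 5.72, 97.55, -35.54]
dq [0.82, -1.86, 1.39, 2.17, -1.04, -2.66, 0.47]
tool_pos [617.88, 274.64, 79.23]
eef_rot [-123.0, 2.45, -4.38]
force [0.2, 1.13, -0.6]
tool axes x,y,z in world [[0.996, -0.076, -0.043], [-0.077, -0.54, -0.838], [0.041, 0.838, -0.544]]
```

Emit:
arm_command(series=[[0,0,-0.051,-0.1,1.0,0.6,0.3],[0,0,0,-0.1,1.3,0.9,0.3],[0,0,0,-0.1,1.3,0.9,0.3],[0,0,0,-0.1,1.2,0.8,0.3],[0,0,0,0,0.6,0.4,0.3],[0,0,0,0,0,0,0.3],[0,0,0,0,0,0,0.3]])

```text
t: 6.45
tool_pos: [614.7, 272.4, 14.6]
eef_rot: [-123.1, -0.1, -3.0]
force: [-0.8, -0.5, -0.1]
gripper_width: 0.303
```

```bash
cat >> st.py <<'E'
import sys
if len(sys.argv)>1:
    from bench import capture
    import cv2
    for n in ("side","top"):
        c=capture(n); np.savez(f"{n}_{sys.argv[1]}.npz",**{k:np.array(v) for k,v in c.items()})
        cv2.imwrite(f"pics/{n}_{sys.argv[1]}.png",c["pixels"])
E
python3 st.py a
```

```text
t 6.45
qpos [-51.93, 55.42, 23.76, 59.95, 6.46, 88.08, -38.72]
dq [-0.12, -0.82, 0.3, -0.44, 0.13, -0.04, -0.07]
tool_pos [614.65, 272.36, 14.61]
eef_rot [-123.1, -0.11, -3.03]
force [-0.82, -0.52, -0.14]
tool axes x,y,z in world [[0.999, -0.053, 0.002], [-0.027, -0.545, -0.838], [0.045, 0.836, -0.546]]
```

View pics/side_a.png

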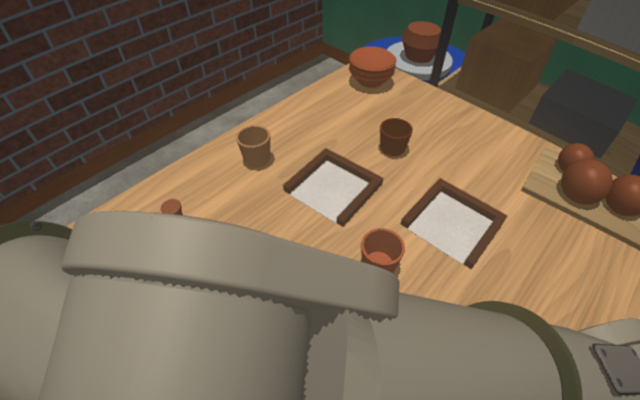

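View pics/top_a.png

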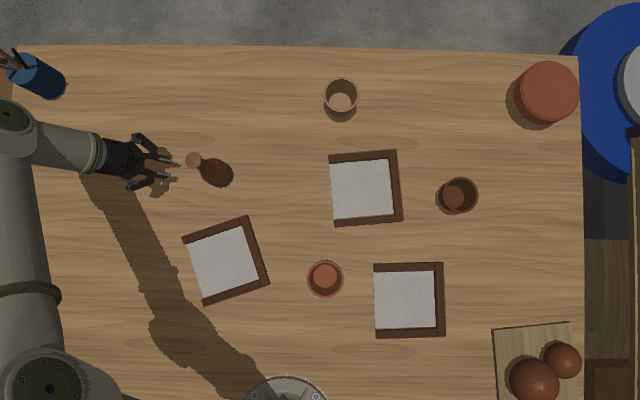

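Emit:
arm_command(series=[[0,0,0,0,0.436,-0.67,0.3],[0,0,0,0,0.436,-0.67,0.3],[0,0,0,0,0.436,-0.67,0.3],[0,0,0,0,0.436,-0.67,0.3],[0,0,0,0,0.22,-0.335,0.3],[0,0,0,0,0.08,-0.125,0.3],[0,0,0,0,0.08,-0.125,0.3],[0,0,0,0,0.08,-0.125,0.3],[0,0,0,0,0.08,-0.125,0.3],[0,0,0,0,0.08,-0.125,0.3],[0,0,0,0,0.08,-0.125,0.3]])

```text
t: 7.65
tool_pos: [611.9, 227.8, 14.5]
eef_rot: [-123.1, -0.1, -3.0]
force: [1.4, -0.0, -0.4]
gripper_width: 0.3
```

```bash
python3 st.py b; python3 - <<'E'
import cv2
im=cv2.imread("pics/top_b.png");cv2.imwrite("pics/topb_c.png",cv2.resize(im[110:230,60:260],None,fx=4,fy=4,interpolation=2))
E
```

```text
t 7.65
qpos [-51.09, 51.89, 24.44, 66.9, 7.66, 83.84, -37.22]
dq [0.44, -1.06, 0.27, 2.12, 0.52, -1.33, 0.47]
tool_pos [611.92, 227.83, 14.51]
eef_rot [-123.09, -0.1, -2.99]
force [1.44, -0.02, -0.4]
tool axes x,y,z in world [[0.999, -0.052, 0.002], [-0.027, -0.545, -0.838], [0.045, 0.837, -0.546]]
```

View pics/topb_c.png

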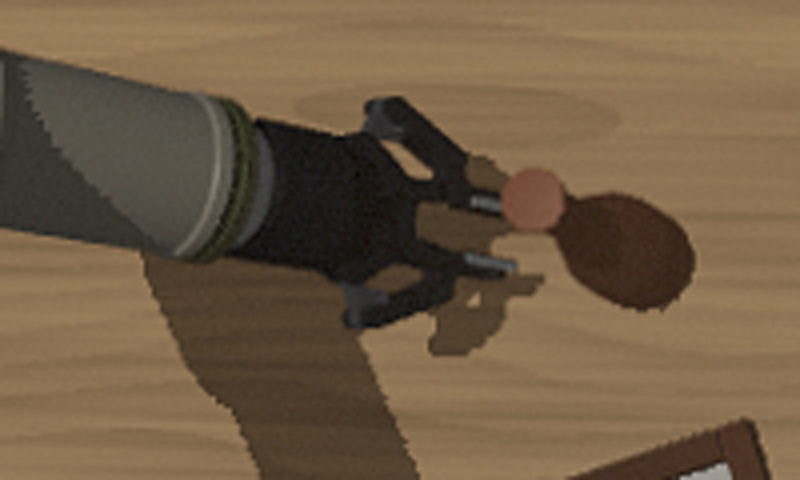

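```bash
python3 - <<'E'
from h import *
t=load("top_b")
print(ray(t,[[188.8,176.3],[186,161]],17).round(1))
a=np.linspace(0,2*np.pi,60)
im=t["pixels"].copy()
im=cv2.resize(im[110:230,60:260],None,fx=4,fy=4,interpolation=2)
for z,r,col in((0,32,(0,255,0)),(50,32,(255,255,0)),(220,17,(0,0,255))):
    q=(proj(t,np.c_[608+r*np.cos(a),174.5+r*np.sin(a),0*a+z])-[60,110]+.5)*4-.5
    cv2.polylines(im,[q.round().astype(int)],True,col,1)
cv2.imwrite("pics/ov.png",im)
E
```

```text
[[599.2 249.8  17. ]
 [637.3 258.6  17. ]]
```

View pics/ov.png

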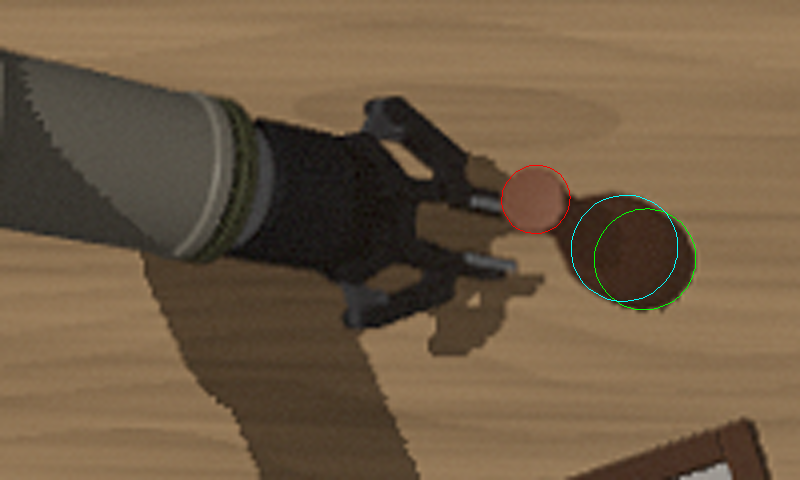

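```bash
python3 - <<'E'
from h import *
t=load("top_b");w=None
print(((proj(t,[[612,228,14.5],[599,228,14.5],[625,228,14.5],[599,248,45],[606,174,0]])-[60,110]+.5)*4-.5).round())
from bench import capture
c=capture("wrist");cv2.imwrite("pics/wrist_b.png",c["pixels"])
E
```

```text
[[554. 248.]
 [553. 268.]
 [555. 227.]
 [505. 261.]
 [645. 262.]]
```

View pics/wrist_b.png

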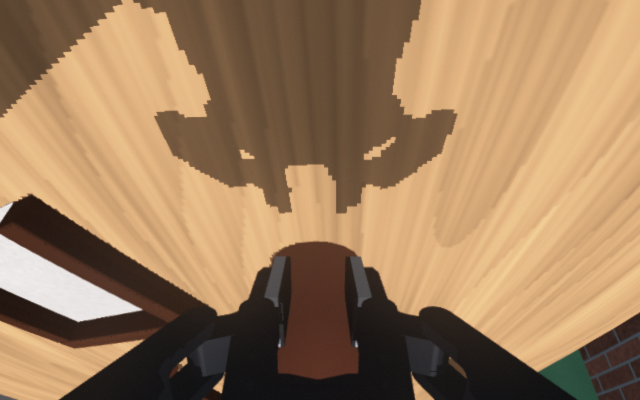

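```bash
python3 - <<'E'
from h import *
from bench import capture,sense
from scipy.spatial.transform import Rotation as Ro
c=capture("wrist");s=sense();R=Ro.from_euler("xyz",s["eef_rot"],degrees=True).as_matrix()
c={k:np.array(v) for k,v in c.items()}
for back in(0,10,20,30):
  for z in(-11,0,11):
    print(back,z,proj(c,[s["tool_pos"]+R@np.array([x,-back,z]) for x in(-13,13)]).round().tolist())
E
```

```text
0 -11 [[296.0, 260.0], [341.0, 260.0]]
0 0 [[296.0, 243.0], [341.0, 243.0]]
0 11 [[296.0, 225.0], [342.0, 225.0]]
10 -11 [[295.0, 269.0], [342.0, 269.0]]
10 0 [[295.0, 251.0], [343.0, 251.0]]
10 11 [[294.0, 232.0], [343.0, 232.0]]
20 -11 [[294.0, 278.0], [343.0, 278.0]]
20 0 [[294.0, 259.0], [344.0, 259.0]]
20 11 [[293.0, 239.0], [344.0, 239.0]]
30 -11 [[293.0, 288.0], [345.0, 288.0]]
30 0 [[292.0, 268.0], [345.0, 268.0]]
30 11 [[292.0, 247.0], [346.0, 247.0]]
```

```bash
python3 - <<'E'
from h import *
from bench import capture,sense
from scipy.spatial.transform import Rotation as Ro
c=load("top_b");s=sense();R=Ro.from_euler("xyz",s["eef_rot"],degrees=True).as_matrix()
for back in(0,10,20,30,40):
  for z in(-11,0,11):
    print(back,z,((proj(c,[s["tool_pos"]+R@np.array([x,-back,z]) for x in(-14,14)])-[60,110]+.5)*4-.5).round().tolist())
c=cv2.imread("pics/wrist_b.png");cv2.imwrite("pics/wb_c.png",cv2.resize(c[220:390,220:420],None,fx=4,fy=3.5,interpolation=2))
c=cv2.imread("pics/top_b.png");cv2.imwrite("pics/tb_c2.png",cv2.resize(c[125:200,140:240],None,fx=8,fy=8,interpolation=2)[:600])
E
```

```text
0 -11 [[563.0, 270.0], [568.0, 225.0]]
0 0 [[552.0, 270.0], [556.0, 225.0]]
0 11 [[540.0, 270.0], [544.0, 226.0]]
10 -11 [[551.0, 267.0], [555.0, 222.0]]
10 0 [[539.0, 268.0], [543.0, 223.0]]
10 11 [[527.0, 268.0], [532.0, 223.0]]
20 -11 [[538.0, 265.0], [542.0, 219.0]]
20 0 [[526.0, 265.0], [530.0, 220.0]]
20 11 [[514.0, 265.0], [519.0, 220.0]]
30 -11 [[524.0, 263.0], [529.0, 217.0]]
30 0 [[512.0, 263.0], [517.0, 217.0]]
30 11 [[501.0, 263.0], [505.0, 217.0]]
40 -11 [[511.0, 260.0], [515.0, 214.0]]
40 0 [[499.0, 260.0], [504.0, 214.0]]
40 11 [[487.0, 261.0], [492.0, 215.0]]
```

View pics/wb_c.png

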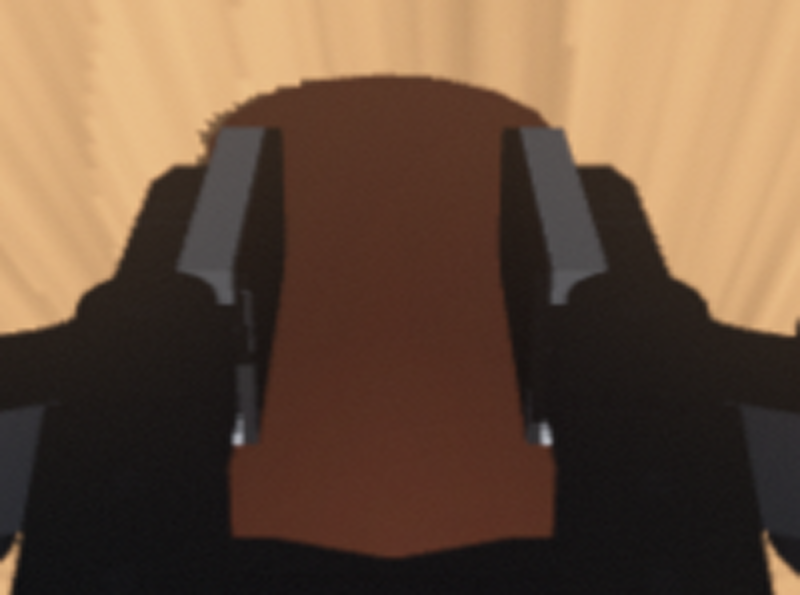

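View pics/tb_c2.png

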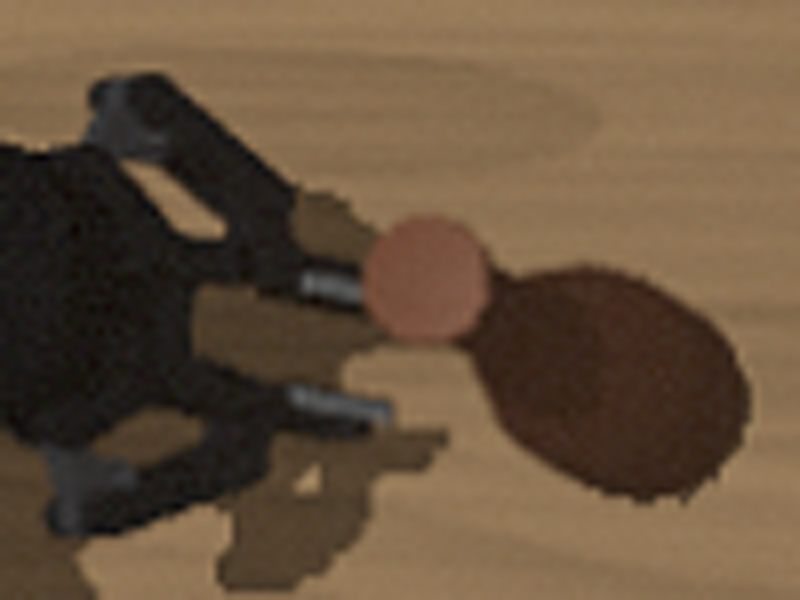

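```bash
python3 - <<'E'
from h import *
from scipy.spatial.transform import Rotation as Ro
c=load("wrist0");R=Ro.from_euler("xyz",[-90,.116,-77.117],degrees=True).as_matrix();p=np.array([139.2,-608.7,194.85])
print("cam in tool",R.T@(-c["R"].T@c["t"]-p), "fwd",R.T@c["R"][2])
for back in(0,13,25,40,50):
  for z in(-11,11): print(back,z,proj(c,[p+R@np.array([x,-back,z]) for x in(-42.5,42.5)]).round().tolist())
im=cv2.imread("pics/wrist0.png");cv2.imwrite("pics/w0c.png",cv2.resize(im[250:400,140:500],None,fx=2.2,fy=2.2))
E
```

```text
cam in tool [-2.24700549e-02 -1.78026836e+02  7.77763304e+01] fwd [-7.58082400e-04  9.52106260e-01 -3.05766407e-01]
0 -11 [[245.0, 259.0], [390.0, 259.0]]
0 11 [[243.0, 224.0], [393.0, 224.0]]
13 -11 [[241.0, 270.0], [395.0, 270.0]]
13 11 [[237.0, 233.0], [398.0, 233.0]]
25 -11 [[236.0, 281.0], [400.0, 281.0]]
25 11 [[232.0, 242.0], [404.0, 242.0]]
40 -11 [[228.0, 297.0], [407.0, 297.0]]
40 11 [[224.0, 255.0], [412.0, 255.0]]
50 -11 [[223.0, 310.0], [413.0, 309.0]]
50 11 [[218.0, 266.0], [418.0, 265.0]]
```

View pics/w0c.png

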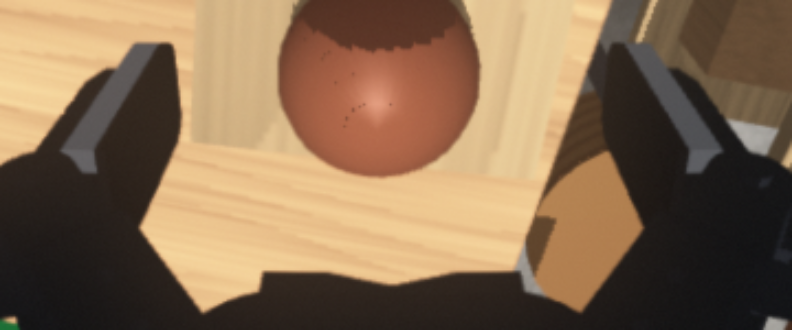

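Emit:
arm_command(series=[[0,0,0,0,0.168,0.109,0.3],[0,0,0,0,0.168,0.109,0.3],[0,0,0,0,0.168,0.109,0.3],[0,0,0,0,0.168,0.109,0.3],[0,0,0,0,0.168,0.109,0.3],[0,0,0,0,0,0,0.3]])

```text
t: 8.45
tool_pos: [611.7, 227.7, 4.1]
eef_rot: [-123.1, -0.1, -3.0]
force: [-0.4, -0.6, 0.2]
gripper_width: 0.296
```

Emit:
arm_command(series=[[0,0,0,0,0.084,0.055,0.3],[0,0,0,0,0.084,0.055,0.3],[0,0,0,0,0.084,0.055,0.3],[0,0,0,0,0.084,0.055,0.3],[0,0,0,0,0,0,0.3]])

```text
t: 8.95
tool_pos: [611.9, 227.8, 0.3]
eef_rot: [-123.1, -0.1, -3.0]
force: [0.3, -0.5, 0.5]
gripper_width: 0.301
```

Emit:
arm_command(series=[[0,0,0,0,0.084,0.055,0.3],[0,0,0,0,0.084,0.055,0.3],[0,0,0,0,0,0,0.3]])

```text
t: 9.25
tool_pos: [611.9, 227.8, -1.6]
eef_rot: [-123.1, -0.1, -3.0]
force: [-0.5, 0.4, 0.2]
gripper_width: 0.302
```

Emit:
arm_command(series=[[0,0,0,0,0.084,0.055,0.3],[0,0,0,0,0.084,0.055,0.3],[0,0,0,0,0,0,0.3]])

```text
t: 9.55
tool_pos: [611.8, 227.8, -3.7]
eef_rot: [-123.1, -0.1, -3.0]
force: [0.5, -0.6, 0.0]
gripper_width: 0.298
```

```bash
python3 st.py c; python3 - <<'E'
import cv2
c=cv2.imread("pics/top_c.png");cv2.imwrite("pics/tc_c2.png",cv2.resize(c[125:200,140:240],None,fx=8,fy=8,interpolation=2)[:600])
E
```

```text
t 9.55
qpos [-51.0, 53.03, 24.19, 67.34, 7.42, 82.41, -37.75]
dq [0.01, -0.08, 0.02, -0.15, -0.01, 0.16, 0.02]
tool_pos [611.85, 227.79, -3.69]
eef_rot [-123.09, -0.09, -3.0]
force [0.49, -0.64, 0.03]
tool axes x,y,z in world [[0.999, -0.052, 0.002], [-0.027, -0.545, -0.838], [0.045, 0.837, -0.546]]
```

View pics/tc_c2.png

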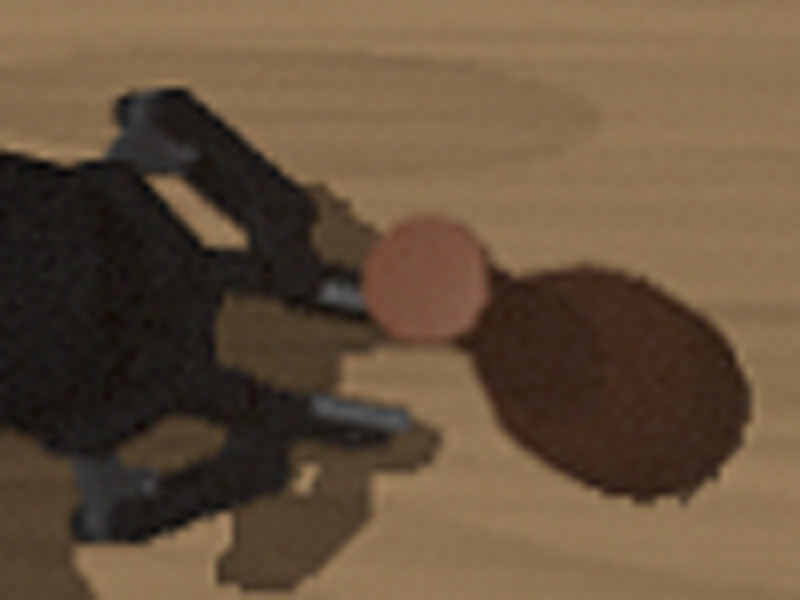

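Emit:
arm_command(series=[[0,0,0,0,0.168,0.109,0.3],[0,0,0,0,0.168,0.109,0.3],[0,0,0,0,0.168,0.109,0.3],[0,0,0,0,0.084,0.055,0.3],[0,0,0,0,0,0,0.3]])

```text
t: 10.15
tool_pos: [611.8, 227.8, -10.8]
eef_rot: [-123.1, -0.1, -3.0]
force: [-0.4, 0.1, 0.4]
gripper_width: 0.301
```

Emit:
arm_command(series=[[0,0,0,0,0.084,0.055,0.3],[0,0,0,0,0.084,0.055,0.3],[0,0,0,0,0.084,0.055,0.3],[0,0,0,0,0,0,0.3]])

```text
t: 10.55
tool_pos: [611.9, 227.8, -13.7]
eef_rot: [-123.1, -0.1, -3.0]
force: [0.1, 0.4, -0.5]
gripper_width: 0.299
```

```bash
python3 st.py d; python3 - <<'E'
import cv2
c=cv2.imread("pics/top_d.png");cv2.imwrite("pics/td_c2.png",cv2.resize(c[125:200,140:240],None,fx=8,fy=8,interpolation=2)[:600])
E
```

```text
t 10.55
qpos [-50.95, 53.67, 24.06, 67.54, 7.29, 81.63, -38.04]
dq [0.01, -0.1, 0.05, -0.07, 0.01, 0.14, 0.06]
tool_pos [611.88, 227.78, -13.69]
eef_rot [-123.09, -0.09, -3.0]
force [0.07, 0.4, -0.51]
tool axes x,y,z in world [[0.999, -0.052, 0.002], [-0.027, -0.545, -0.838], [0.045, 0.837, -0.546]]
```

View pics/td_c2.png

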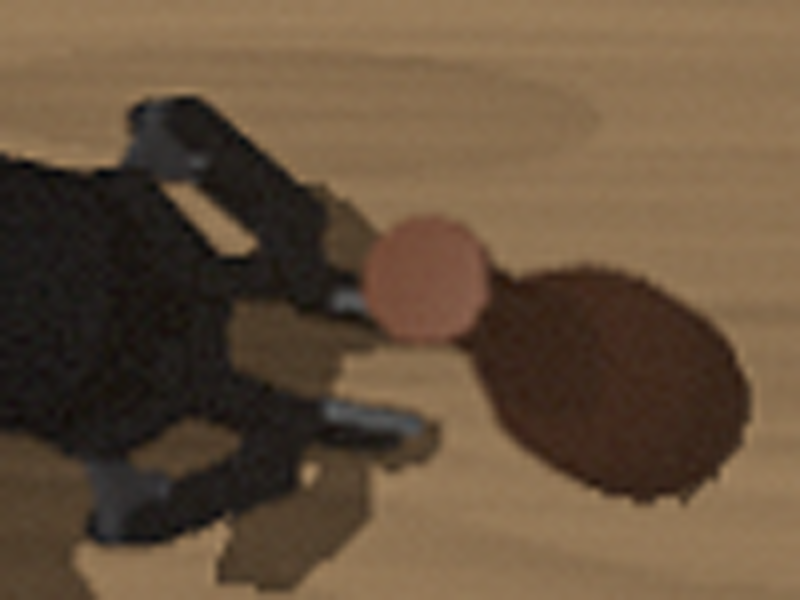

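Emit:
arm_command(series=[[0,0,0,0,0.109,-0.167,0.3],[0,0,0,0,0.218,-0.335,0.3],[0,0,0,0,0.218,-0.335,0.3],[0,0,0,0,0.218,-0.335,0.3],[0,0,0,0,0.218,-0.335,0.3],[0,0,0,0,0.109,-0.167,0.3],[0,0,0,0,0.08,-0.125,0.3],[0,0,0,0,0.08,-0.125,0.3],[0,0,0,0,0.08,-0.125,0.3],[0,0,0,0,0.08,-0.125,0.3],[0,0,0,0,0.08,-0.125,0.3],[0,0,0,0,0.08,-0.125,0.3],[0,0,0,0,0.08,-0.125,0.3],[0,0,0,0,0.08,-0.125,0.3],[0,0,0,0,0.08,-0.125,0.3],[0,0,0,0,0.08,-0.125,0.3]])

```text
t: 12.25
tool_pos: [610.2, 193.5, -13.4]
eef_rot: [-123.0, -0.1, -3.0]
force: [-0.2, 2.3, -0.1]
gripper_width: 0.301
```

```bash
python3 st.py e; python3 - <<'E'
import cv2
c=cv2.imread("pics/top_e.png");cv2.imwrite("pics/te_c2.png",cv2.resize(c[125:200,140:240],None,fx=8,fy=8,interpolation=2)[:600])
E
```

```text
t 12.25
qpos [-50.05, 51.32, 24.63, 72.2, 8.19, 78.57, -36.8]
dq [0.33, -1.05, 0.0, 1.8, 0.2, -1.17, 0.65]
tool_pos [610.16, 193.49, -13.42]
eef_rot [-123.04, -0.11, -2.98]
force [-0.24, 2.28, -0.11]
tool axes x,y,z in world [[0.999, -0.052, 0.002], [-0.027, -0.545, -0.838], [0.045, 0.837, -0.545]]
```

View pics/te_c2.png

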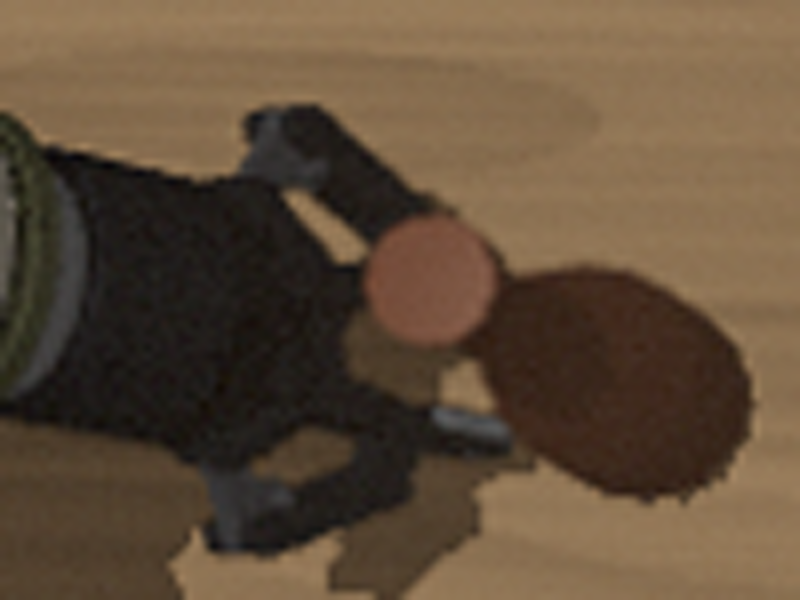

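Emit:
arm_command(series=[[0,0,0,0,0.08,-0.125,0.3],[0,0,0,0,0.08,-0.125,0.3],[0,0,0,0,0.08,-0.125,0.3],[0,0,0,0,0.08,-0.125,0.3],[0,0,0,0,0.109,-0.167,0.3],[0,0,0,0,0.109,-0.167,0.3],[0,0,0,0,0.109,-0.167,0.3],[0,0,0,0,0.109,-0.167,0.3],[0,0,0,0,0.109,-0.167,0.3],[0,0,0,0,0.109,-0.167,0.3],[0,0,0,0,0.109,-0.167,0.3],[0,0,0,0,0.109,-0.167,0.3],[0,0,0,0,0.109,-0.167,0.3],[0,0,0,0,0.109,-0.167,0.3],[0,0,0,0,0.109,-0.167,0.3],[0,0,0,0,0.109,-0.167,0.3],[0,0,0,0,0.109,-0.167,0.3],[0,0,0,0,0.109,-0.167,0.3],[0,0,0,0,0.109,-0.167,0.3],[0,0,0,0,0.109,-0.167,0.3]])

```text
t: 14.35
tool_pos: [608.2, 155.1, -13.3]
eef_rot: [-123.1, -0.1, -3.0]
force: [-0.2, 1.6, -0.2]
gripper_width: 0.305
```

```bash
python3 st.py f; cat > ov.py <<'E'
# overlay predicted outline for vase at (x,y) for check
from h import *
import sys
n,x,y=sys.argv[1],float(sys.argv[2]),float(sys.argv[3])
t=load("top_"+n);im=t["pixels"].copy()
f=proj(t,[[x,y,50]])[0].astype(int);x0,y0=max(0,f[0]-60),f[1]-40
im=cv2.resize(im[y0:y0+75,x0:x0+110],None,fx=7,fy=7,interpolation=2)
a=np.linspace(0,2*np.pi,60)
for z,r,col in((0,32,(0,255,0)),(50,32,(255,255,0)),(220,17,(0,0,255))):
    q=(proj(t,np.c_[x+r*np.cos(a),y+r*np.sin(a),0*a+z])-[x0,y0]+.5)*7-.5
    cv2.polylines(im,[q.round().astype(int)],True,col,1)
cv2.imwrite(f"pics/ov_{n}.png",im)
E
python3 ov.py f 606 136.5
```

```text
t 14.35
qpos [-48.88, 49.06, 25.34, 76.78, 9.21, 75.45, -35.37]
dq [0.58, -1.19, 0.31, 2.3, 0.43, -1.68, 0.82]
tool_pos [608.18, 155.12, -13.34]
eef_rot [-123.08, -0.11, -3.0]
force [-0.19, 1.6, -0.16]
tool axes x,y,z in world [[0.999, -0.052, 0.002], [-0.027, -0.545, -0.838], [0.045, 0.837, -0.546]]
```

View pics/ov_f.png

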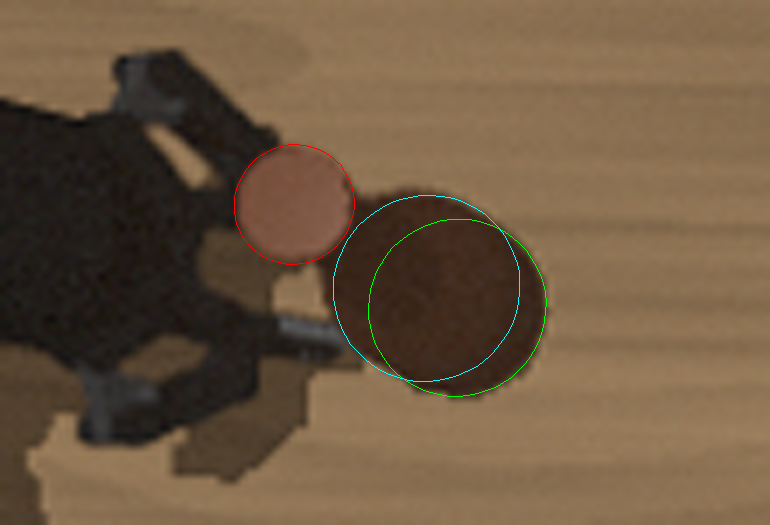

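Emit:
arm_command(series=[[0,0,0,0,0.136,-0.209,0.3],[0,0,0,0,0.136,-0.209,0.3],[0,0,0,0,0.136,-0.209,0.3],[0,0,0,0,0.136,-0.209,0.3],[0,0,0,0,0.136,-0.209,0.3],[0,0,0,0,0.136,-0.209,0.3],[0,0,0,0,0.136,-0.209,0.3],[0,0,0,0,0.136,-0.209,0.3],[0,0,0,0,0.136,-0.209,0.3],[0,0,0,0,0.136,-0.209,0.3],[0,0,0,0,0.136,-0.209,0.3],[0,0,0,0,0.136,-0.209,0.3],[0,0,0,0,0.136,-0.209,0.3],[0,0,0,0,0.136,-0.209,0.3],[0,0,0,0,0.136,-0.209,0.3],[0,0,0,0,0.136,-0.209,0.3],[0,0,0,0,0.136,-0.209,0.3],[0,0,0,0,0.136,-0.209,0.3],[0,0,0,0,0.136,-0.209,0.3],[0,0,0,0,0.136,-0.209,0.3]])

```text
t: 16.45
tool_pos: [605.6, 105.3, -13.3]
eef_rot: [-123.1, -0.1, -3.0]
force: [0.2, 0.3, -0.7]
gripper_width: 0.298
```

Emit:
arm_command(series=[[0,0,0,0,0.136,-0.209,0.3],[0,0,0,0,0.136,-0.209,0.3],[0,0,0,0,0.136,-0.209,0.3],[0,0,0,0,0.136,-0.209,0.3],[0,0,0,0,0.136,-0.209,0.3],[0,0,0,0,0.136,-0.209,0.3],[0,0,0,0,0.136,-0.209,0.3],[0,0,0,0,0.136,-0.209,0.3],[0,0,0,0,0.136,-0.209,0.3],[0,0,0,0,0.136,-0.209,0.3],[0,0,0,0,0.136,-0.209,0.3],[0,0,0,0,0.136,-0.209,0.3],[0,0,0,0,0.136,-0.209,0.3],[0,0,0,0,0.136,-0.209,0.3],[0,0,0,0,0.136,-0.209,0.3],[0,0,0,0,0.136,-0.209,0.3],[0,0,0,0,0.136,-0.209,0.3],[0,0,0,0,0.136,-0.209,0.3],[0,0,0,0,0.136,-0.209,0.3],[0,0,0,0,0.136,-0.209,0.3]])

```text
t: 18.45
tool_pos: [603.0, 55.5, -13.3]
eef_rot: [-123.1, -0.1, -3.0]
force: [0.3, 1.1, 0.1]
gripper_width: 0.298
```

```bash
python3 st.py g; python3 ov.py g 601.5 36.5
```

```text
t 18.45
qpos [-44.94, 44.21, 27.35, 86.58, 11.87, 67.87, -31.12]
dq [1.22, -1.07, 0.63, 2.06, 0.68, -1.82, 1.07]
tool_pos [602.96, 55.48, -13.3]
eef_rot [-123.08, -0.11, -3.0]
force [0.3, 1.15, 0.07]
tool axes x,y,z in world [[0.999, -0.052, 0.002], [-0.027, -0.545, -0.838], [0.045, 0.837, -0.546]]
```

View pics/ov_g.png

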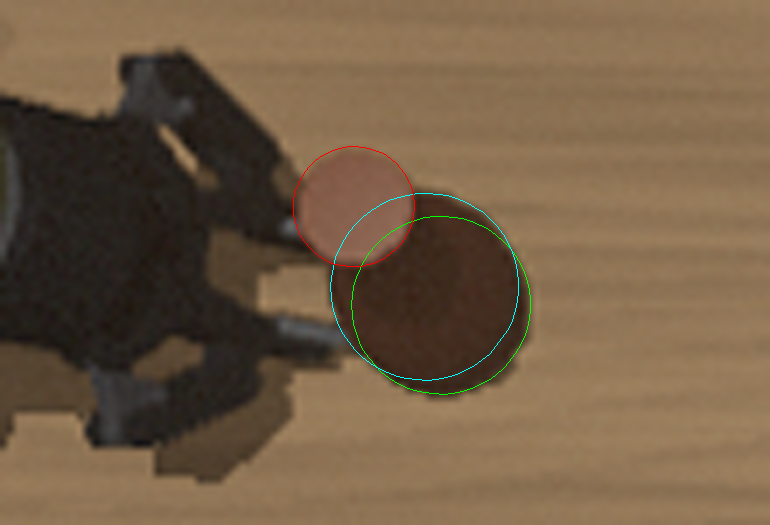

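View pics/side_g.png

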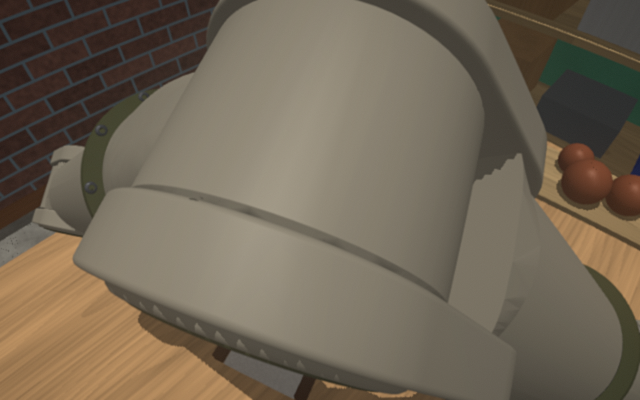

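Emit:
arm_command(series=[[0,0,0,0,0.136,-0.209,0.3],[0,0,0,0,0.136,-0.209,0.3],[0,0,0,0,0.136,-0.209,0.3],[0,0,0,0,0.136,-0.209,0.3],[0,0,0,0,0.136,-0.209,0.3],[0,0,0,0,0.136,-0.209,0.3],[0,0,0,0,0.136,-0.209,0.3],[0,0,0,0,0.136,-0.209,0.3],[0,0,0,0,0.136,-0.209,0.3],[0,0,0,0,0.136,-0.209,0.3],[0,0,0,0,0.136,-0.209,0.3],[0,0,0,0,0.136,-0.209,0.3],[0,0,0,0,0.136,-0.209,0.3],[0,0,0,0,0.136,-0.209,0.3],[0,0,0,0,0.136,-0.209,0.3],[0,0,0,0,0.136,-0.209,0.3],[0,0,0,0,0.136,-0.209,0.3],[0,0,0,0,0.136,-0.209,0.3],[0,0,0,0,0.136,-0.209,0.3],[0,0,0,0,0.136,-0.209,0.3]])

```text
t: 20.55
tool_pos: [600.3, 5.7, -13.3]
eef_rot: [-123.1, -0.1, -3.0]
force: [0.7, 1.8, -0.0]
gripper_width: 0.3
```

Emit:
arm_command(series=[[0,0,0,0,0.136,-0.209,0.3],[0,0,0,0,0.136,-0.209,0.3],[0,0,0,0,0.136,-0.209,0.3],[0,0,0,0,0.136,-0.209,0.3],[0,0,0,0,0.136,-0.209,0.3],[0,0,0,0,0.136,-0.209,0.3],[0,0,0,0,0.136,-0.209,0.3],[0,0,0,0,0.136,-0.209,0.3],[0,0,0,0,0.136,-0.209,0.3],[0,0,0,0,0.136,-0.209,0.3],[0,0,0,0,0.136,-0.209,0.3],[0,0,0,0,0.136,-0.209,0.3],[0,0,0,0,0.136,-0.209,0.3],[0,0,0,0,0.136,-0.209,0.3],[0,0,0,0,0.136,-0.209,0.3],[0,0,0,0,0.136,-0.209,0.3],[0,0,0,0,0.136,-0.209,0.3],[0,0,0,0,0.136,-0.209,0.3],[0,0,0,0,0.136,-0.209,0.3],[0,0,0,0,0.136,-0.209,0.3]])

```text
t: 22.55
tool_pos: [597.7, -44.2, -13.3]
eef_rot: [-123.1, -0.1, -3.0]
force: [1.1, 2.4, 0.0]
gripper_width: 0.304
```

```bash
python3 st.py i; python3 ov.py i 596 -64
```

```text
t 22.55
qpos [-39.68, 40.84, 29.51, 93.52, 14.41, 60.98, -26.04]
dq [1.44, -0.67, 0.59, 1.35, 0.46, -1.57, 1.35]
tool_pos [597.72, -44.15, -13.26]
eef_rot [-123.08, -0.11, -3.0]
force [1.13, 2.41, 0.03]
tool axes x,y,z in world [[0.999, -0.052, 0.002], [-0.027, -0.545, -0.838], [0.045, 0.837, -0.546]]
```

View pics/ov_i.png

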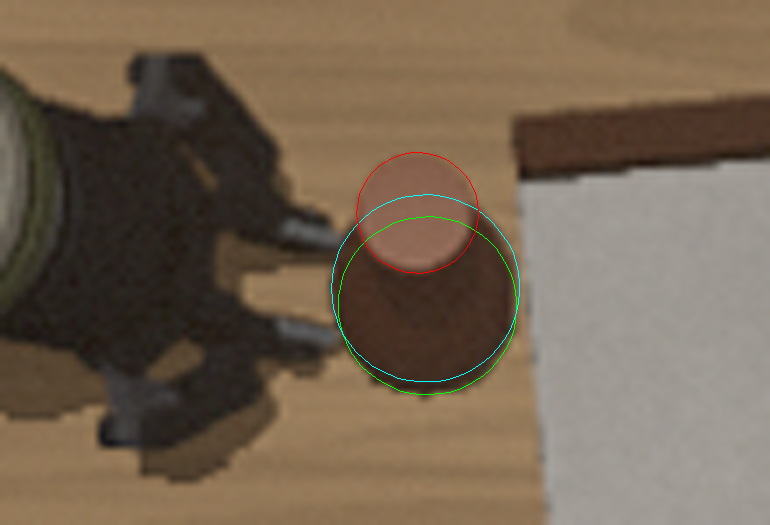

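View pics/top_i.png

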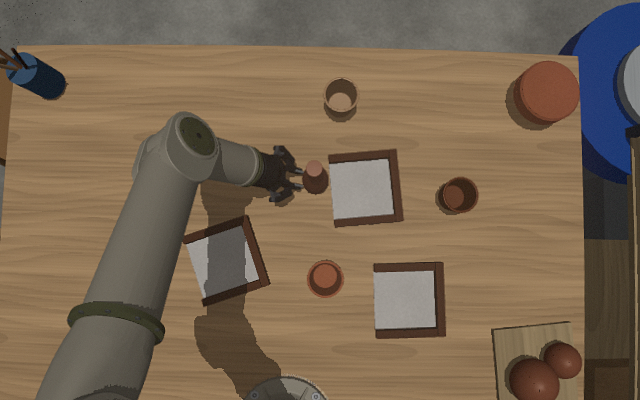

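Emit:
arm_command(series=[[0,0,0,-0.03,0.136,-0.209,0.3],[0,0,0,-0.03,0.136,-0.209,0.3],[0,0,0,-0.03,0.136,-0.209,0.3],[0,0,0,-0.03,0.136,-0.209,0.3],[0,0,0,-0.03,0.136,-0.209,0.3],[0,0,0,-0.03,0.136,-0.209,0.3],[0,0,0,-0.03,0.136,-0.209,0.3],[0,0,0,-0.03,0.136,-0.209,0.3],[0,0,0,-0.03,0.136,-0.209,0.3],[0,0,0,-0.03,0.136,-0.209,0.3],[0,0,0,-0.03,0.136,-0.209,0.3],[0,0,0,-0.03,0.136,-0.209,0.3],[0,0,0,-0.03,0.136,-0.209,0.3],[0,0,0,-0.03,0.136,-0.209,0.3],[0,0,0,-0.03,0.136,-0.209,0.3],[0,0,0,-0.03,0.136,-0.209,0.3],[0,0,0,-0.03,0.136,-0.209,0.3],[0,0,0,-0.03,0.136,-0.209,0.3],[0,0,0,-0.03,0.136,-0.209,0.3],[0,0,0,-0.03,0.136,-0.209,0.3]])

```text
t: 24.65
tool_pos: [589.1, -93.6, -13.2]
eef_rot: [-123.1, -0.1, -3.0]
force: [-0.3, 1.1, -0.9]
gripper_width: 0.298
```

Emit:
arm_command(series=[[0,0,0,-0.01,0.136,-0.209,0.3],[0,0,0,-0.01,0.136,-0.209,0.3],[0,0,0,-0.01,0.136,-0.209,0.3],[0,0,0,-0.01,0.136,-0.209,0.3],[0,0,0,0,0.136,-0.209,0.3],[0,0,0,0,0.136,-0.209,0.3],[0,0,0,0,0.136,-0.209,0.3],[0,0,0,0,0.136,-0.209,0.3],[0,0,0,0,0.136,-0.209,0.3],[0,0,0,0,0.136,-0.209,0.3],[0,0,0,0,0.136,-0.209,0.3],[0,0,0,0,0.136,-0.209,0.3],[0,0,0,0,0.136,-0.209,0.3],[0,0,0,0,0.136,-0.209,0.3],[0,0,0,0,0.136,-0.209,0.3],[0,0,0,0,0.136,-0.209,0.3],[0,0,0,0,0.136,-0.209,0.3],[0,0,0,0,0.136,-0.209,0.3],[0,0,0,0,0.109,-0.167,0.3],[0,0,0,0,0.109,-0.167,0.3]])

```text
t: 26.65
tool_pos: [586.2, -142.4, -13.2]
eef_rot: [-123.1, -0.1, -3.0]
force: [-0.9, 1.3, 0.5]
gripper_width: 0.306
```

```bash
python3 st.py j; python3 ov.py j 584 -163
```

```text
t 26.65
qpos [-33.54, 38.37, 31.66, 98.78, 16.75, 54.34, -20.43]
dq [1.46, -0.24, 0.29, 0.51, 0.32, -1.22, 1.33]
tool_pos [586.15, -142.37, -13.23]
eef_rot [-123.08, -0.1, -3.0]
force [-0.85, 1.29, 0.55]
tool axes x,y,z in world [[0.999, -0.052, 0.002], [-0.027, -0.545, -0.838], [0.045, 0.837, -0.546]]
```

View pics/ov_j.png

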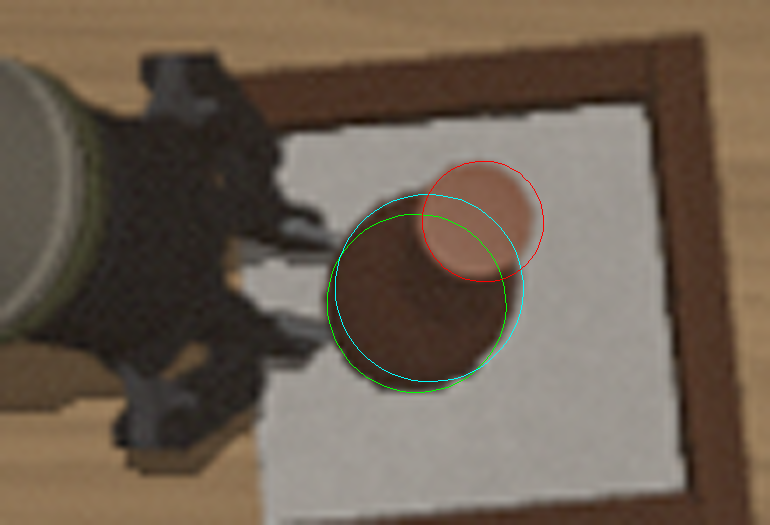

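View pics/side_j.png

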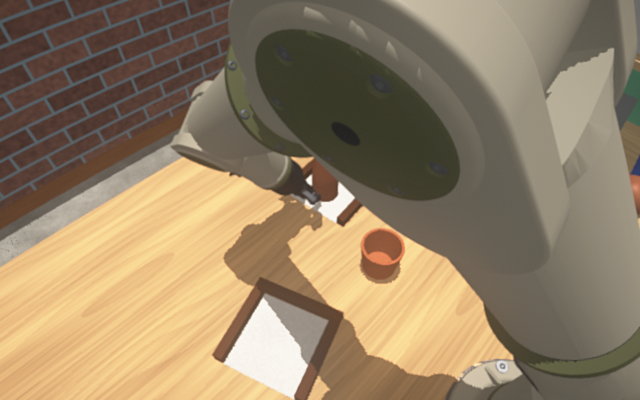

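Emit:
arm_command(series=[[0,0,0,0.01,0.136,-0.209,0.3],[0,0,0,0.01,0.136,-0.209,0.3],[0,0,0,0.01,0.136,-0.209,0.3],[0,0,0,0.01,0.136,-0.209,0.3],[0,0,0,0.01,0.136,-0.209,0.3],[0,0,0,0.01,0.136,-0.209,0.3],[0,0,0,0.01,0.136,-0.209,0.3],[0,0,0,0.01,0.136,-0.209,0.3],[0,0,0,0.01,0.136,-0.209,0.3],[0,0,0,0.01,0.136,-0.209,0.3],[0,0,0,0.01,0.136,-0.209,0.3],[0,0,0,0.01,0.136,-0.209,0.3],[0,0,0,0,0.136,-0.209,0.3],[0,0,0,0,0.136,-0.209,0.3],[0,0,0,0,0.109,-0.167,0.3],[0,0,0,0,0.109,-0.167,0.3],[0,0,0,0,0.08,-0.125,0.3],[0,0,0,0,0.055,-0.084,0.3],[0,0,0,0,0,0,0.3]])

```text
t: 28.65
tool_pos: [585.1, -183.8, -13.2]
eef_rot: [-123.1, -0.1, -3.0]
force: [0.4, 1.3, -0.5]
gripper_width: 0.297
```

```bash
python3 st.py k; python3 ov.py k 582.5 -203
```

```text
t 28.65
qpos [-30.25, 38.1, 32.35, 99.56, 17.39, 51.94, -17.54]
dq [-0.14, -0.05, -0.08, 0.06, 0.0, 0.09, 0.01]
tool_pos [585.13, -183.84, -13.16]
eef_rot [-123.09, -0.1, -3.02]
force [0.4, 1.28, -0.52]
tool axes x,y,z in world [[0.999, -0.053, 0.002], [-0.027, -0.545, -0.838], [0.045, 0.837, -0.546]]
```

View pics/ov_k.png

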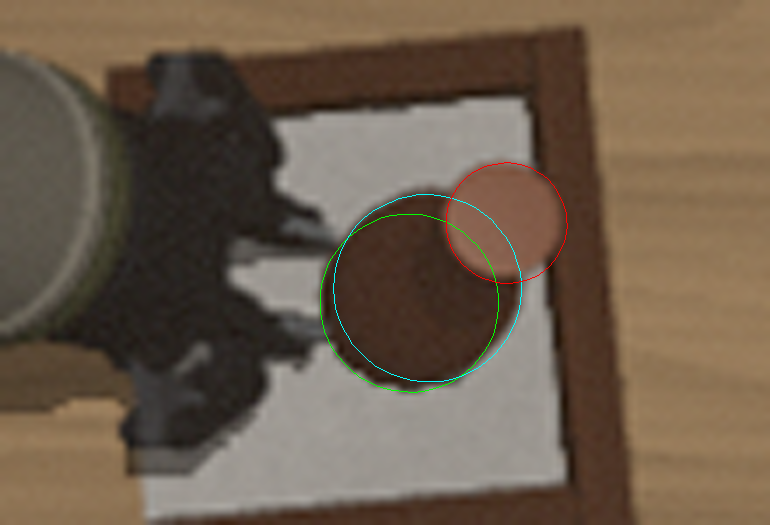

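View pics/side_k.png

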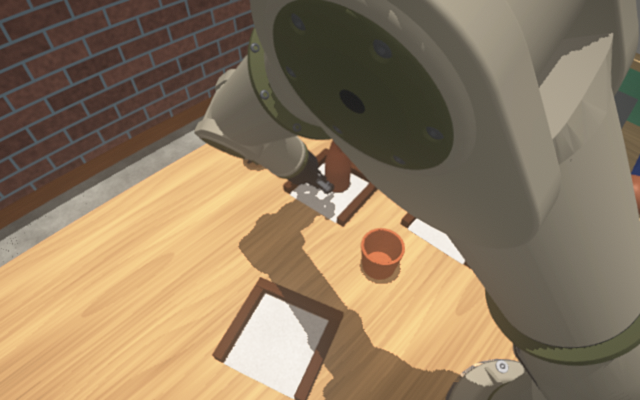

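Emit:
arm_command(series=[[0,0,0,0,0.055,-0.084,0.3],[0,0,0,0,0.082,-0.126,0.3],[0,0,0,0,0.082,-0.126,0.3],[0,0,0,0,0.082,-0.126,0.3],[0,0,0,0,0.082,-0.126,0.3],[0,0,0,0,0.082,-0.126,0.3],[0,0,0,0,0.082,-0.126,0.3],[0,0,0,0,0.082,-0.126,0.3],[0,0,0,0,0.055,-0.084,0.3],[0,0,0,0,0.055,-0.084,0.3],[0,0,0,0,0.03,-0.045,0.3],[0,0,0,0,0,0,0.3]])

```text
t: 29.95
tool_pos: [584.4, -197.8, -13.2]
eef_rot: [-123.1, -0.1, -3.0]
force: [1.3, 1.5, -0.9]
gripper_width: 0.298
```

```bash
python3 st.py l; python3 ov.py l 581.5 -216.5
```

```text
t 29.95
qpos [-29.11, 38.03, 32.55, 99.78, 17.58, 51.12, -16.54]
dq [-0.08, 0.06, -0.04, -0.11, 0.06, -0.02, -0.16]
tool_pos [584.44, -197.78, -13.2]
eef_rot [-123.09, -0.1, -3.0]
force [1.33, 1.54, -0.9]
tool axes x,y,z in world [[0.999, -0.052, 0.002], [-0.027, -0.545, -0.838], [0.045, 0.837, -0.546]]
```

View pics/ov_l.png

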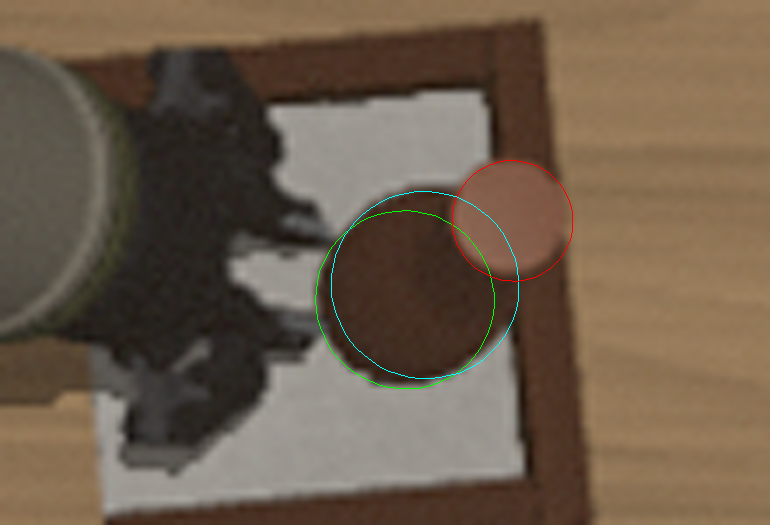

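Emit:
arm_command(series=[[0,0,0,0,-0.055,0.084,0.3],[0,0,0,0,-0.109,0.167,0.3],[0,0,0,0,-0.218,0.335,0.3],[0,0,0,0,-0.436,0.67,0.3],[0,0,0,0,-0.7,1.07,0.3],[0,0,0,0,-1,1.54,0.3],[0,0,0,0,-1,1.54,0.3],[0,0,0,0,-1,1.54,0.3],[0,0,0,0,-1,1.54,0.3],[0,0,0,0,-1,1.54,0.3],[0,0,0,0,-1,1.54,0.3],[0,0,0,0,-1,1.54,0.3],[0,0,0,0,-1,1.54,0.3],[0,0,0,0,-0.5,0.77,0.3],[0,0,0,0,-1,0,0.3],[0,0,0,0,-2,0,0.3],[0,0,0,0,-2,0,0.3],[0,0,0,0,-1,0,0.3],[0,0,0,0,0,0,0.3]])

```text
t: 31.95
tool_pos: [596.8, 19.3, 38.3]
eef_rot: [-123.0, -0.2, -3.0]
force: [-0.1, -0.4, -0.5]
gripper_width: 0.305
```

```bash
python3 st.py m; python3 ov.py m 581.5 -216.5
```

```text
t 31.95
qpos [-44.18, 38.37, 29.17, 89.04, 13.81, 69.55, -27.97]
dq [0.65, 1.27, -0.02, 2.08, -0.07, -1.44, -0.09]
tool_pos [596.77, 19.27, 38.27]
eef_rot [-123.0, -0.24, -2.98]
force [-0.07, -0.4, -0.51]
tool axes x,y,z in world [[0.999, -0.052, 0.004], [-0.025, -0.544, -0.839], [0.046, 0.837, -0.545]]
```

View pics/ov_m.png

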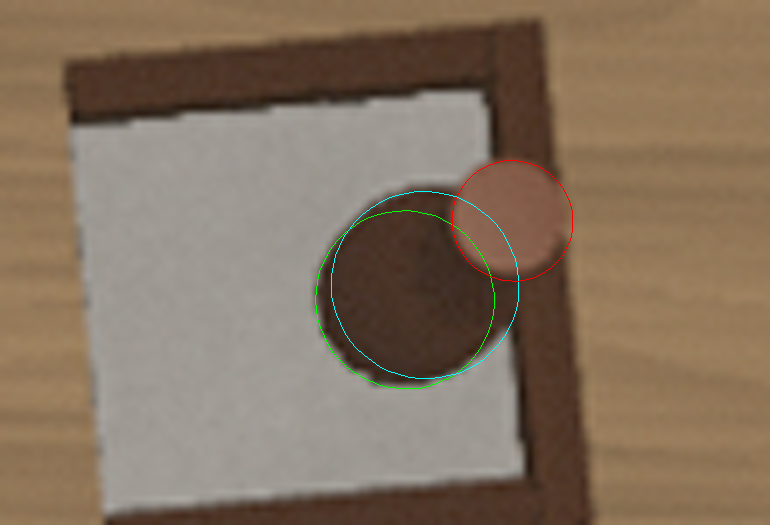

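View pics/side_m.png

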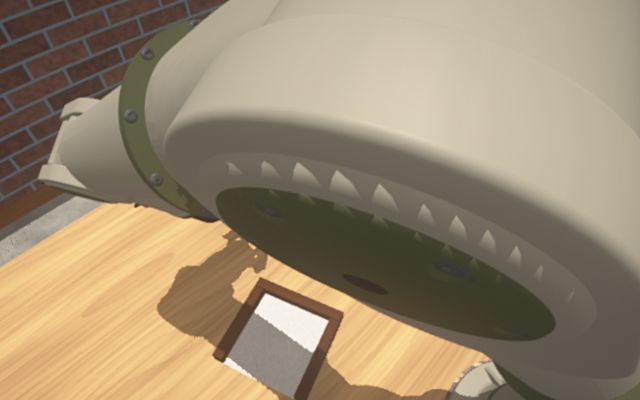

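View pics/top_m.png

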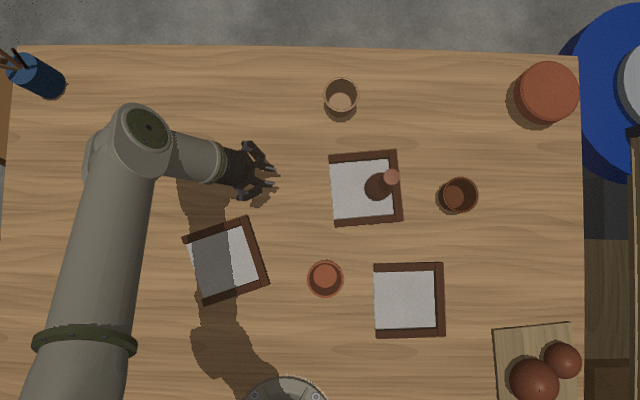

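```bash
python3 - <<'E'
from h import *
t=load("top_m");im=t["pixels"];hsv=cv2.cvtColor(im,cv2.COLOR_BGR2HSV)
r=(160,210,365,405);sub=im[r[0]:r[1],r[2]:r[3]].astype(int)
b=(sub[...,2]>105)&(sub[...,2]-sub[...,0]>28)
b=b.astype(np.uint8);k=max(cv2.findContours(b,0,2)[0],key=cv2.contourArea);(x,y),rad=cv2.minEnclosingCircle(k)
M=cv2.moments(b*0+cv2.drawContours(b*0,[k],-1,1,-1));x,y=M["m10"]/M["m00"],M["m01"]/M["m00"]
print("lip",x+r[2],y+r[0],rad,ray(t,[[x+r[2],y+r[0]]],220).round(1))
o=np.array([590,-252.4]);ey=np.array([-.107,.994]);ex=np.array([.994,.107])
w=ray(t,[[x+r[2],y+r[0]]],220)[0,:2]-o;print("pen",w@ex,w@ey)
# row profile for foot left edge and paper edge
for row in range(178,192,2): print(row,im[row,365:408,2].tolist())
E
```

```text
lip 396.96666666666664 178.46666666666667 24.683090209960938 [[ 578.9 -226.8  220. ]]
pen -8.259066747541018 26.59131738423032
178 [153, 157, 151, 118, 77, 67, 72, 71, 75, 71, 72, 73, 76, 73, 71, 65, 64, 52, 94, 135, 142, 141, 138, 138, 138, 134, 135, 133, 133, 133, 131, 130, 130, 131, 134, 142, 149, 149, 148, 148, 149, 148, 147]
180 [155, 128, 75, 64, 71, 72, 71, 73, 72, 74, 77, 69, 71, 69, 63, 64, 68, 60, 62, 105, 141, 141, 140, 141, 139, 139, 136, 137, 135, 134, 132, 133, 134, 116, 100, 132, 150, 147, 149, 147, 148, 146, 147]
182 [127, 65, 67, 71, 71, 71, 73, 75, 72, 77, 73, 73, 71, 67, 61, 64, 62, 64, 61, 61, 88, 128, 146, 143, 139, 138, 138, 137, 135, 134, 135, 135, 111, 77, 91, 133, 150, 148, 149, 148, 147, 150, 150]
184 [61, 64, 69, 73, 71, 70, 74, 75, 75, 72, 73, 68, 74, 69, 64, 62, 65, 63, 61, 61, 60, 59, 70, 92, 110, 121, 122, 120, 116, 108, 90, 77, 74, 77, 84, 131, 155, 153, 156, 153, 153, 155, 152]
186 [61, 67, 67, 72, 72, 75, 71, 75, 71, 75, 75, 72, 72, 66, 61, 67, 65, 61, 66, 61, 61, 65, 62, 64, 65, 64, 61, 64, 75, 79, 78, 82, 79, 78, 70, 119, 149, 147, 146, 146, 148, 153, 152]
188 [59, 63, 68, 66, 73, 72, 73, 74, 70, 74, 74, 75, 75, 72, 67, 66, 65, 65, 64, 61, 62, 62, 62, 67, 67, 65, 69, 70, 78, 85, 83, 81, 80, 79, 76, 110, 146, 153, 151, 150, 149, 151, 150]
190 [58, 63, 66, 68, 65, 74, 70, 71, 72, 70, 72, 74, 75, 73, 72, 66, 67, 64, 64, 67, 64, 65, 64, 64, 67, 72, 68, 62, 74, 83, 82, 78, 80, 77, 77, 96, 142, 159, 156, 155, 155, 155, 155]
```

```bash
python3 - <<'E'
from h import *
t=load("top_m");im=t["pixels"]
print(ray(t,[[391.1,177]],220).round(1))
for row in range(180,190): print(row,im[row,355:372,2].tolist())
# leftmost foot edge: green circle predicted
for y in(-214,-216,-218,-220):
    a=np.linspace(0,2*np.pi,90);q=proj(t,np.c_[581.5+32*np.cos(a),y+32*np.sin(a),0*a]);print(y,q.min(0).round(1),q.max(0).round(1))
E
```

```text
[[ 581.6 -215.3  220. ]]
180 [158, 157, 156, 157, 158, 157, 153, 153, 157, 156, 155, 128, 75, 64, 71, 72, 71]
181 [156, 157, 156, 156, 155, 156, 154, 156, 157, 157, 148, 91, 61, 69, 75, 74, 74]
182 [160, 158, 156, 154, 155, 155, 155, 156, 156, 155, 127, 65, 67, 71, 71, 71, 73]
183 [158, 158, 155, 158, 156, 156, 155, 157, 157, 146, 91, 60, 68, 71, 73, 73, 75]
184 [156, 155, 157, 157, 158, 158, 157, 158, 152, 126, 61, 64, 69, 73, 71, 70, 74]
185 [158, 157, 157, 155, 158, 159, 160, 159, 152, 118, 57, 65, 69, 72, 70, 72, 70]
186 [156, 158, 157, 157, 157, 158, 159, 159, 151, 104, 61, 67, 67, 72, 72, 75, 71]
187 [158, 158, 160, 159, 157, 159, 157, 158, 145, 77, 62, 62, 67, 71, 70, 71, 73]
188 [161, 162, 161, 160, 160, 158, 157, 158, 147, 89, 59, 63, 68, 66, 73, 72, 73]
189 [161, 161, 159, 158, 158, 158, 156, 157, 145, 99, 61, 63, 69, 72, 72, 69, 70]
-214 [362.6 175.6] [388.1 201. ]
-216 [363.4 175.6] [388.9 201.1]
-218 [364.2 175.6] [389.7 201.1]
-220 [365.  175.6] [390.5 201.1]
```

```bash
python3 -c "
from bench import hand_in;print(hand_in())"
```

```text
the job is handed in; nothing more can be done
None
```

I pushed the vase about 390 mm across the table into the farthest of the three pens, and it is standing upright near the back batten. I handed the job in at about 32 s. The vase was pushed with the tips of both part-shut fingers at roughly 15–20 mm up, at no more than about 25–30 mm/s. I then backed the arm straight off, about 200 mm clear of the vase.

- **Vase position:** it is at about (581.5, −216) in world coordinates, which is pen y ≈ 37 mm. That leaves a gap of about 5 mm to the batten, with about 2 mm uncertainty.
- **Upright:** the foot edge reads y ≈ −216.5 and the lip y ≈ −215.3, which agree within measurement error.
- **Forces:** none of the readings at the end of each move passed 3 N.
- **Pots:** in the last top picture the three small pots look where they started.

Some checks failed or disagreed:
- **Fingertips:** both the wrist and top pictures put the tips 35–40 mm behind the reported tool point. I trusted the pictures and the shadows, so I pushed with the tool point at about −13 mm. No table contact showed in the force.
- **Lip:** my last automatic lip mask merged with the table colour. I discarded it and read the lip from the pixel rows instead.
- **Side view:** the arm blocked the side camera at the end, so the final check rests on the top view alone.

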